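Make up two coating-trial kits

TASK

Make up the two coating-trial kits from the stock on the bench: the yellow tray takes the rusty plate, the amber bottle of rust converter and the wide white cup; the green tray takes the bright steel plate and the tall red cup, which now stands nested in the white one. Stand each thing upright in an empty bay of its tray, flat on the tray floor, setting it down rather than dropping it, and tip none of them over on the way. The blue-painted plate is not needed: leave it where it is.

Things in the scene. Friction and masses are not known exactly. Their poses are not given: they have to be found in the camera images.
- rusty_plate: Dark brown rusted square steel plate 64 x 64 x 6 mm, 0.24 kg, with a 14 mm thick threaded stud standing up from its middle to 51 mm above the underside. Origin: centre of the underside; z up along the stud, x and y along the sides. In the stock row, yaw up to 0.5 rad. For the yellow tray; enters a bay only if squared up with it within about 12 degrees.
- steel_plate: Bright bare metal square steel plate 64 x 64 x 6 mm, 0.24 kg, with a 14 mm thick threaded stud standing up from its middle to 51 mm above the underside. Origin: centre of the underside; z up along the stud, x and y along the sides. In the stock row, yaw up to 0.5 rad. For the green tray; enters a bay only if squared up with it within about 12 degrees.
- blue_plate: Blue-painted (stud too) square steel plate 64 x 64 x 6 mm, 0.24 kg, with a 14 mm thick threaded stud standing up from its middle to 51 mm above the underside. Origin: centre of the underside; z up along the stud, x and y along the sides. In the stock row. Not needed: stays where it is.
- bottle: Closed amber bottle with paper label and white screw cap: body 42 mm in diameter, straight up to 60 mm height, then a shoulder; cap 27 mm in diameter, 72 to 90 mm high; 0.13 kg. Origin: centre of the underside, z up. In the stock row, for the yellow tray.
- wide_cup: Wide off-white plastic cup, open at the top: outside diameter 62 mm at the bottom, 68 mm at the rim, 60 mm tall, wall 2.5 mm, floor 4 mm; 45 g. Origin: centre of the underside, z up. In the stock row, the red cup standing in it. For the yellow tray.
- tall_cup: Tall red plastic cup, open at the top: outside diameter 42 mm at the bottom, 48 mm at the rim, 80 mm tall, wall 2.5 mm, floor 4 mm; 35 g. Origin: centre of the underside, z up. Starts standing loosely in the wide cup, its upper 24 mm showing above that rim. For the green tray.
- yellow_tray: Yellow fixed kit tray, 92 x 264 mm, with three open bays in a row, each 82 x 81 mm inside. Origin: centre of its underside; x across, y along the row, z up. Bay centres: x 0, y -86, 0 and 86 mm. Floor's upper face 4 mm, tops of walls and dividers (5 mm thick) 22 mm above the origin. Stands beyond the stock, left or right, yaw up to 0.16 rad.
- green_tray: Green fixed kit tray, 92 x 264 mm, with three open bays in a row, each 82 x 81 mm inside. Origin: centre of its underside; x across, y along the row, z up. Bay centres: x 0, y -86, 0 and 86 mm. Floor's upper face 4 mm, tops of walls and dividers (5 mm thick) 22 mm above the origin. Stands beyond the stock, left or right, yaw up to 0.16 rad.
Not all that is in view belongs to the job. What is shaped like the steel_plate but turquoise is not meant.

How it is judged:
By the outcome, as a careful person would: the job done as asked, in the order asked, and still so for the second after the job is handed in, with the robot touching nothing.
It also fails if it takes over 120 s, if anything falls off the work surface, if the arm or the gripper's body presses on something with over 40 N, if the wrist force passes 120 N, or if a joint passes its speed limit or range.

ROBOT

A 7-joint arm with a two-finger parallel gripper is mounted at the origin on the work surface. World frame = base frame: x ahead of the robot, y to its left, z up, the work surface at z = 0. Lengths are in m, angles in rad, forces in N, time in s.
With the tool pointing down it reaches from about 0.425 to 0.875 m from the base axis. Payload 4.7 kg.
Tool frame: the origin (TCP) lies midway between the tips of the shut fingers; the grasp point (between the pads) lies 19 mm behind it; z points along the fingers, y is the line along which they close (so a half turn about z gives the same grasp; the last joint's range is limited). The gripper opens to 87 mm and grips with 3 to 60 N. Pads are 19 mm wide; open, the fingers measure 117 mm over their backs; the gripper's body (75 mm by 190 mm) begins 51 mm behind the grasp point.
Start: joints at [1.167, 0.321, -0.07, 1.45, 0.023, 1.371, -0.057], TCP at [0.264, -0.594, 0.223] pointing down, gripper open.
Joint ranges: [-2.86, 2.86], [-0.3, 2.09], [-1.38, 1.24], [0.06, 2.45], [-1.56, 4.7], [0.09, 2.05], [-2.69, 2.69]. Speed limits (rad/s): [2.57, 2.57, 3.14, 3.14, 3.14, 3.14, 3.14].

INTERFACE

Orientations are given as a rotation vector (axis times angle).
In Python, from bench import monitor, cams, workorder gives the robot as it stands.
- The arm moves only by the tool move_arm, never from a script. Its arguments are lists of equal length, an entry for each row: "slide": the shift along the tool's x, y, z in cm, a list of three; "roll": the turn about the tool's z in rad. In form: {"slide": [[dx, dy, dz], ...], "roll": [roll, ...]}. A call has 1 to 20 rows; each row is the pose to reach, as a shift and turn from the pose commanded when the call began, along the tool's axes at that moment; what a row does not reach only later rows make up. A row lasts 1/10 s, in which the tool goes at most 50 mm and 8.59 degrees, less where a joint would pass 70% of its speed; a pose out of reach is approached as far as the arm can. A call with a gripper value outside its range is refused whole. "gripper" is the finger opening in cm, from 0 to 8.7, set as the call begins (left out, the last holds). The fingers move at their own pace and stop on an object; "squeeze" is the grip in N (left out, the last holds). Time passes only in rows, so rows that repeat a pose let the fingers close. It gives the time, the measured TCP pose, the force, the opening and the grip force at its end, in the units of the state.
- monitor.get_state(): the state, without advancing time (a new reading comes with each control period).
- cams.get_image(name): name is "scene" or "top" or "wrist"; returns the picture (384x512x3 uint8, red, green, blue); there is no depth.
- cams.get_calibration(name): a dict with "mtx" (3x3 intrinsics, pixels), "R" (3x3) and "t" (3): a world point X has camera coordinates R X + t. Camera axes: x right, y down, z forward; pixel columns grow to the right and rows downward; lengths in m; the calibration is good to about 2 mm. The wrist camera is an equidistant fisheye: a pixel r from the principal point sees the ray r / f radians off the axis. A picture is of the moment at which its call begins: read the wrist's pose just before it. get_calibration takes no time and is no camera call; for the wrist camera it gives the pose at the moment of the call.
- workorder.close_job(): hands the job in; it is judged then, once.
The state is a dict: "time": time; "joint_positions": joint angles; "qd": joint speeds; "joint_torque": joint torques, N m; "position": TCP position; "tool_rot": TCP orientation; "ft_force": force on the tool from outside, world axes, zero at the start; "torque": the same for the moment, N m; "grip_width": opening from 0.0 (shut) to 1.0 (fully open); "grip_force": force on a finger pad.
Only numpy, scipy, OpenCV 4.12 (cv2) and the standard library are available. Lean on these libraries where they do the work, as an engineer would, in place of code of your own. Each camera call takes 0.05 s, during which the arm holds its last target. There are 200 camera calls.

## Working session

There is one attempt and no reset: what is moved stays moved. The work goes in short steps, Python scripts to look and compute and a tool call to move; the robot and the scene stay as the last step left them, time stands still between calls to the robot, and variables do not carry over. Pictures are saved under pics/ and viewed, at most 14 in all, crops included, and the job is handed in when it is done.

Besides the shell and the picture viewer there is one more tool, called after "Call:" as name(argument=value, ...), one argument or row to a line, values as JSON. move_arm: Moves the arm, as the interface text tells. Its arguments: {"type":"object","properties":{"slide":{"type":"array","items":{"type":"array","items":{"type":"number"}}},"roll":{"type":"array","items":{"type":"number"}},"gripper":{"type":"number"},"squeeze":{"type":"number"}},"required":["slide","roll"]}

```bash
ls; mkdir -p pics; python3 - <<'E'
from bench import monitor,cams
import cv2,numpy as np
for n in("scene","top"):
    cv2.imwrite(f"pics/{n}0.png",cams.get_image(n)[...,::-1])
    c=cams.get_calibration(n);print(n,c["mtx"],c["R"],c["t"])
s=monitor.get_state();print(s)
E
```

```text
pics
scene [[467.01482986   0.         262.97212785]
 [  0.         467.01482986 193.46061366]
 [  0.           0.           1.        ]] [[-0.6856815   0.72774229 -0.0152331 ]
 [ 0.59549014  0.54879219 -0.58670148]
 [-0.41860767 -0.41136151 -0.80966001]] [ 0.29782735 -0.292843    1.55430155]
top [[415.4780837    0.         249.05446238]
 [  0.         415.4780837  186.04011921]
 [  0.           0.           1.        ]] [[ 0.00140208 -0.9999299   0.01175689]
 [-0.98346312 -0.00350802 -0.18107454]
 [ 0.18110309 -0.01130859 -0.9833991 ]] [0.0407252  0.48802705 1.13984554]
{'time': 0.1, 'joint_positions': array([ 1.16708344,  0.32175278, -0.07007484,  1.4515426 ,  0.02259574,
        1.3707966 , -0.05690842]), 'qd': array([-0.00155476, -0.00375213,  0.00056632, -0.00296692, -0.00094378,
       -0.00064294,  0.00146199]), 'joint_torque': array([ 1.41252790e-04, -4.92573202e+01, -4.05673133e-01, -3.13399172e+01,
       -6.43082731e-02,  3.95083835e-02,  4.54270673e-05]), 'position': array([ 0.2634982 , -0.59365947,  0.22157348]), 'tool_rot': array([-3.07166790e+00, -6.51206390e-01,  6.97444654e-04]), 'ft_force': array([ 0.19533122, -0.36335915,  0.19230584]), 'torque': array([-0.00465994,  0.04827225, -0.00270071]), 'grip_force': 0.0, 'grip_width': 1.0012417640377014}
```

View pics/scene0.png

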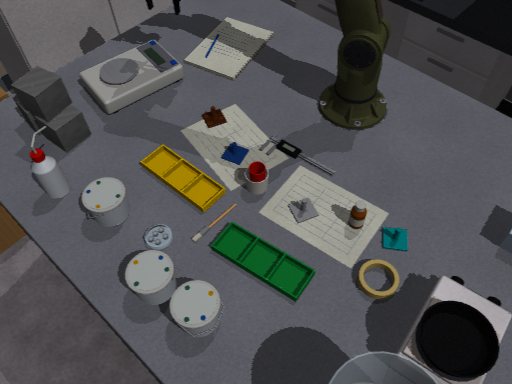

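View pics/top0.png

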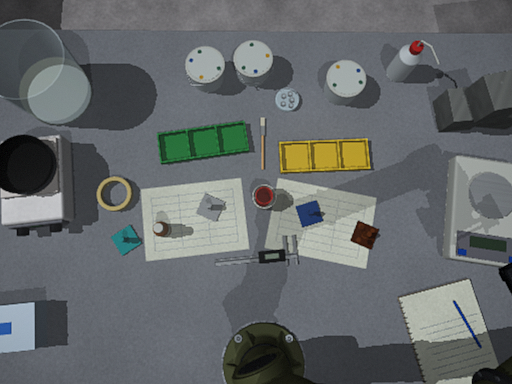

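Scene 0 and top 0 show (top-image pixels): the rusty plate at (365,235), blue plate (310,213), steel plate (211,207), the turquoise decoy (126,240), bottle (162,229), nested cups (263,195), green tray (204,142) and yellow tray (324,155). Look-alikes:
- For the steel plate: turquoise (126,240) and blue (310,213). I choose (211,207).
- For the rusty plate: none.
- For the bottle: the white squeeze bottle (405,62). I choose (162,229).
- For the cups: the spotted canisters (205,65), (253,62) and (347,78). I choose (263,195).

```bash
cat > lib.py <<'E'
import numpy as np,cv2
from scipy.spatial.transform import Rotation as Ro
from bench import monitor,cams
def ray(c,uv,fish=False):
    K,R,t=c["mtx"],c["R"],c["t"]
    x=(np.atleast_2d(uv)-[K[0,2],K[1,2]])/[K[0,0],K[1,1]]
    if fish:
        r=np.linalg.norm(x,axis=1,keepdims=True)+1e-9
        d=np.hstack([x/r*np.sin(r),np.cos(r)])
    else: d=np.hstack([x,np.ones((len(x),1))])
    return -R.T@t,d@R
def onplane(c,uv,z,fish=False):
    o,d=ray(c,uv,fish); return (o+d*((z-o[2])/d[:,2:]))[:,:2]
def blobs(m,near=None,win=40):
    """largest contour of a mask near a pixel"""
    m=m.astype(np.uint8)*255
    if near is not None:
        k=np.zeros_like(m);cv2.circle(k,near,win,255,-1);m&=k
    cs,_=cv2.findContours(m,cv2.RETR_EXTERNAL,cv2.CHAIN_APPROX_NONE)
    return max(cs,key=cv2.contourArea)[:,0].astype(np.float32)
def rect(P):
    """metric min-area rectangle: centre, sorted sides, angle of long side"""
    (c,s,a)=cv2.minAreaRect((P*1000).astype(np.float32)); a=np.radians(a)
    if s[0]<s[1]: a+=np.pi/2; s=s[::-1]
    return np.array(c)/1000,np.array(s),(a+np.pi/2)%np.pi-np.pi/2
def to(x,y,z,yaw=None):
    """slide (cm, tool axes) and roll to take TCP to x,y,z with closing line (tool y) along world angle yaw"""
    s=monitor.get_state(); R=Ro.from_rotvec(s["tool_rot"]).as_matrix()
    d=R.T@(np.array([x,y,z])-s["position"])*100
    cur=np.arctan2(R[1,1],R[0,1]); r=0 if yaw is None else -((yaw-cur+np.pi/2)%np.pi-np.pi/2)
    print("slide",d.round(2),"roll",round(r,3),"alt",round(r-np.sign(r)*np.pi,3),"q7",s["joint_positions"][6].round(2),"tilt",R[:,2].round(3),"yaw",cur.round(3))
E
python3 - <<'E'
from lib import *
im=cv2.imread("pics/top0.png");h=cv2.cvtColor(im,cv2.COLOR_BGR2HSV);c=cams.get_calibration("top")
H,S,V=cv2.split(h)
M={"yellow":((H>18)&(H<32)&(S>150),(324,155),60,.022),"green":((H>45)&(H<80)&(S>120),(204,142),60,.022),
"rusty":((H<14)&(S>110),(365,235),25,.006),"blue":((H>100)&(H<130)&(S>120),(310,213),25,.006),"red":((H<8)|(H>172))&(S>130),}
for n,v in M.items():
    if n=="red": v=(v,(263,195),20,.084)
    b=blobs(v[0],v[1],v[2]);P=onplane(c,b,v[3]);print(n,len(b),b.mean(0),*[np.round(q,4) for q in rect(P)])
crop=im[110:270,100:400];cv2.imwrite("pics/crop0.png",cv2.resize(crop[:, :150],None,fx=4,fy=4,interpolation=2)[:600]);cv2.imwrite("pics/crop1.png",cv2.resize(crop[50:,140:],None,fx=4.5,fy=4.5,interpolation=2))
E
```

```text
yellow 234 [323.58975 155.44444] [ 0.5852 -0.1793] [264.8362  94.4441] -1.5243
green 232 [202.09914 141.81465] [0.6247 0.1795] [262.8996  94.2211] -1.415
rusty 77 [364.18182 234.7013 ] [ 0.3535 -0.2919] [62.5062 61.2364] 1.1645
blue 91 [309.4945  213.31868] [ 0.4151 -0.133 ] [62.5801 61.9894] -1.2765
red 49 [263.44897 195.81633] [0.4531 0.0013] [50.0332 43.9524] -0.0016
```

View pics/crop0.png

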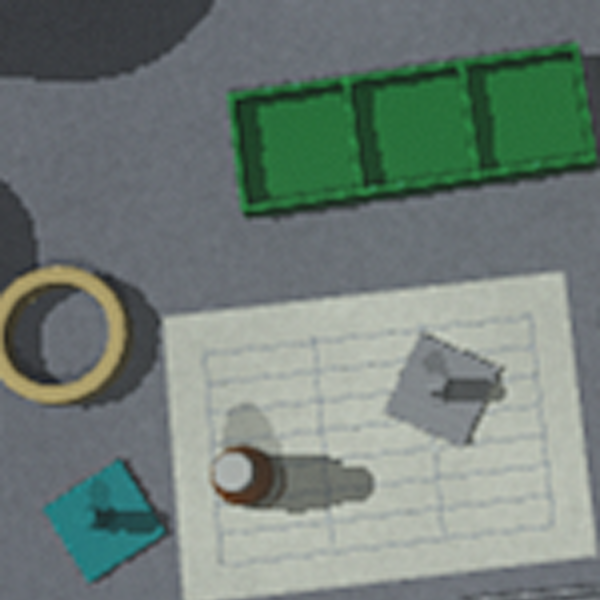

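View pics/crop1.png

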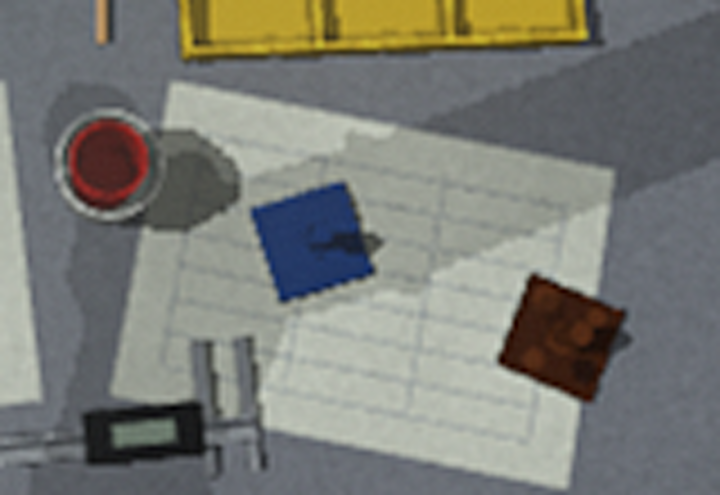

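The crops confirm the choices: bright grey plate with stud at about (211,207), the turquoise plate to be left, the amber bottle with its cap at (159,228), the red cup in the white one at about (263,197), and the rusty plate at (365,235). All trays' bays are empty.

```bash
python3 - <<'E'
from lib import *
c=cams.get_calibration("top")
k=np.array([(425,333),(503,370),(470,445),(388,410)])/4+[99.9,109.9]
print("steel",*rect(onplane(c,k,.006)));print("cap",onplane(c,np.array([[235,473]])/4+[99.9,109.9],.09))
print("white rim",onplane(c,np.array([[107,166]])/4.5+[239.9,159.9],.06))
to(.3535,-.2919,.20,1.1645)
cw=cams.get_calibration("wrist");o=-cw["R"].T@cw["t"];s=monitor.get_state();R=Ro.from_rotvec(s["tool_rot"]).as_matrix()
print(cw["mtx"],"cam in tool",R.T@(o-s["position"]),"axes",cw["R"]@R)
E
```

```text
steel [0.43154672 0.15046948] [65.00499725 62.32879639] 1.1456656688153508
cap [[0.36384003 0.28471296]]
white rim [[0.45458421 0.00112922]]
slide [ 20.47 -23.92   2.2 ] roll 0.824 alt -2.317 q7 -0.06 tilt [-0.001  0.002 -1.   ] yaw -1.153
[[297.31863964   0.         255.32061394]
 [  0.         297.31863964 192.13710285]
 [  0.           0.           1.        ]] cam in tool [ 0.06764361  0.00120389 -0.16139751] axes [[ 1.16506929e-03  9.99999316e-01  1.04621111e-04]
 [-9.67643400e-01  1.15377030e-03 -2.52319080e-01]
 [-2.52319029e-01  1.92733285e-04  9.67644083e-01]]
```

Call:
move_arm(
  slide=[
    [20.5,-23.9,2.2],
    [20.5,-23.9,2.2],
    [20.5,-23.9,2.2],
    [20.5,-23.9,2.2],
    [20.5,-23.9,2.2],
    [20.5,-23.9,2.2],
    [20.5,-23.9,2.2],
    [20.5,-23.9,2.2],
    [20.5,-23.9,2.2],
    [20.5,-23.9,2.2],
    [20.5,-23.9,2.2],
    [20.5,-23.9,2.2],
  ],
  roll=[0.82,0.82,0.82,0.82,0.82,0.82,0.82,0.82,0.82,0.82,0.82,0.82],
)

```text
time: 1.3
position: [0.3537, -0.2934, 0.2004]
tool_rot: [-3.077, 0.63, 0.0]
ft_force: [-0.4, -1.0, 0.1]
grip_width: 1.002
grip_force: 0.0
```

```bash
cat >> lib.py <<'E'
def wrist(name=None):
    c=cams.get_calibration("wrist");im=cams.get_image("wrist")[...,::-1].copy()
    if name: cv2.imwrite(f"pics/{name}.png",im)
    return c,im,cv2.split(cv2.cvtColor(im,cv2.COLOR_BGR2HSV))
def wpix(c,X):
    p=c["R"]@X+c["t"];th=np.arctan2(np.hypot(p[0],p[1]),p[2]);a=np.arctan2(p[1],p[0]);f=c["mtx"][0,0]
    return int(c["mtx"][0,2]+f*th*np.cos(a)),int(c["mtx"][1,2]+f*th*np.sin(a))
E
python3 - <<'E'
from lib import *
c,im,(H,S,V)=wrist("w1");n=wpix(c,[.3535,-.2919,.006]);print(n)
b=blobs((H<14)&(S>100),n,70);P=onplane(c,b,.006,True);print(*rect(P))
to(.3535,-.2919,.2,1.1645)
E
```

```text
(252, 173)
[ 0.35352246 -0.29619073] [61.47186279 59.7972374 ] 1.1682673843546354
slide [-0.08 -0.11  0.04] roll 0.003 alt -3.139 q7 -1.33 tilt [-0.  0. -1.] yaw -1.974
```

View pics/w1.png

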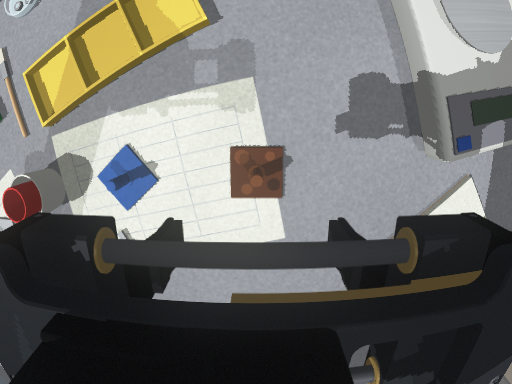

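The wrist view shows the rusty plate squared up at (258,172) between the finger lines, with the blue plate clear at (128,177).

Call:
move_arm(
  slide=[
    [0,0,5],
    [0,0,10],
    [0,0,14],
    [0,-0.1,16],
    [0,-0.1,17.5],
    [0,-0.1,18.2],
    [0,-0.1,18.2],
    [0,-0.1,18.2],
  ],
  roll=[0,0,0,0,0,0,0,0],
  gripper=6,
)

```text
time: 2.15
position: [0.355, -0.2922, 0.0192]
tool_rot: [3.078, -0.628, 0.002]
ft_force: [-0.2, 0.1, 0.1]
grip_width: 0.687
grip_force: 0.0
```

Call:
move_arm(
  slide=[
    [0,0,0],
    [0,0,0],
    [0,0,0],
    [0,0,0],
    [0,0,0],
    [0,0,0],
    [0,0,0],
    [0,0,0],
  ],
  roll=[0,0,0,0,0,0,0,0],
  gripper=0,
  squeeze=40,
)

```text
time: 2.95
position: [0.3544, -0.2919, 0.0186]
tool_rot: [3.078, -0.627, 0.0]
ft_force: [0.6, -0.8, 0.4]
grip_width: 0.15
grip_force: 40.0
```

Call:
move_arm(
  slide=[
    [0,0,-2],
    [0,0,-5],
    [0,0,-9],
    [0,0,-12],
    [0,0,-12],
  ],
  roll=[0,0,0,0,0],
)

```text
time: 3.45
position: [0.3569, -0.2932, 0.1425]
tool_rot: [3.075, -0.627, 0.011]
ft_force: [0.1, -0.6, -2.3]
grip_width: 0.149
grip_force: 40.0
```

```bash
cat >> lib.py <<'E'
TRAY={"yellow":((.5852,-.1793),.0465),"green":((.6247,.1795),.156)}
def bay(t,k):
    (x,y),a=TRAY[t]; return x-np.sin(a)*.086*k,y+np.cos(a)*.086*k,a
E
python3 - <<'E'
from lib import *
for k in(-1,0,1):
    x,y,a=bay("yellow",k);print(k,x,y);to(x,y,.13,a)
print(monitor.get_state()["joint_positions"])
c,im,(H,S,V)=wrist();m=(H>18)&(H<32)&(S>150)
b=blobs(m,None);print(len(b),rect(onplane(c,b,.022,True)))
E
```

```text
-1 0.5891975590161722 -0.26520704000204065
slide [ 20.27 -11.67   1.38] roll 1.122 alt -2.019 q7 -1.34 tilt [ 0.006 -0.005 -1.   ] yaw -1.973
0 0.5852 -0.1793
slide [ 16.54 -19.42   1.33] roll 1.122 alt -2.019 q7 -1.34 tilt [ 0.006 -0.005 -1.   ] yaw -1.973
1 0.5812024409838279 -0.0933929599979593
slide [ 12.81 -27.17   1.29] roll 1.122 alt -2.019 q7 -1.34 tilt [ 0.006 -0.005 -1.   ] yaw -1.973
[ 0.86848924 -0.01752565 -0.23555743  2.00110511 -0.0039071   1.14962595
 -1.33839394]
624 (array([ 0.58140918, -0.18506796]), array([259.77935791,  99.16812134]), np.float64(-1.5253171461913961))
```

Call:
move_arm(
  slide=[
    [20.2,-11.7,1],
    [20.2,-11.7,1],
    [20.2,-11.7,1],
    [20.2,-11.7,1],
    [20.2,-11.7,1],
    [20.2,-11.7,1],
    [20.2,-11.7,1],
    [20.2,-11.7,1],
    [20.2,-11.7,1],
    [20.2,-11.7,1],
  ],
  roll=[-0.45,-0.45,-0.45,-0.45,-0.45,-0.45,-0.45,-0.45,-0.45,-0.45],
)

```text
time: 4.5
position: [0.5851, -0.2638, 0.1287]
tool_rot: [3.14, 0.073, -0.0]
ft_force: [-0.2, -0.3, -2.6]
grip_width: 0.146
grip_force: 40.0
```

```bash
python3 - <<'E'
from lib import *
c,im,(H,S,V)=wrist("w2");
x,y,a=bay("yellow",-1);to(x,y,.022,a+np.pi/2)
m=(H>18)&(H<32)&(S>150);b=blobs(m);P=onplane(c,b,.022,True);print(rect(P))
T=cams.get_image("top")[...,::-1];cv2.imwrite("pics/t2.png",T);h=cv2.split(cv2.cvtColor(T,cv2.COLOR_BGR2HSV))
E
```

```text
slide [ 0.37  0.16 10.69] roll 0.0 alt -3.142 q7 -1.24 tilt [ 0.    -0.001 -1.   ] yaw -1.524
(array([ 0.59054449, -0.16114328]), array([75.55052948, 43.54295349]), np.float64(0.11553880543621453))
```

View pics/w2.png

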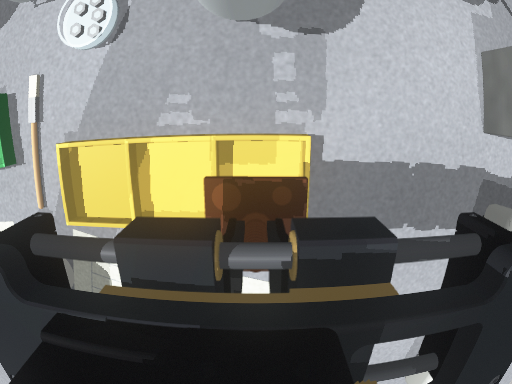

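The wrist view shows the rusty plate held level and square above the right bay. The tray rim corners are at (57,144), (311,136) and (67,223).

```bash
python3 - <<'E'
from lib import *
c=cams.get_calibration("wrist")
print(onplane(c,[(57.,144),(311,136),(67,223)],.022,True))
(x,y),a=TRAY["yellow"];R=np.array([[np.cos(a),-np.sin(a)],[np.sin(a),np.cos(a)]])
print((R@np.array([[.046,.132],[.046,-.132],[-.046,.132]]).T).T+[x,y])
E
```

```text
[[ 0.62650603 -0.05282966]
 [ 0.63905021 -0.3133094 ]
 [ 0.53810453 -0.05609721]]
[[ 0.62501449 -0.04530445]
 [ 0.63728607 -0.30901909]
 [ 0.53311393 -0.04958091]]
```

```bash
sed -i 's/(.5852,-.1793)/(.5862,-.1820)/; s/(.6247,.1795)/(.6255,.1775)/' lib.py; python3 - <<'E'
from lib import *
x,y,a=bay("yellow",-1);to(x,y,.024,a+np.pi/2)
E
```

```text
slide [ 0.43  0.45 10.5 ] roll 0.0 alt -3.141 q7 -1.24 tilt [ 0.    -0.001 -1.   ] yaw -1.524
```

Call:
move_arm(
  slide=[
    [0.4,0.4,1],
    [0.4,0.4,4],
    [0.4,0.4,7],
    [0.4,0.4,9],
    [0.4,0.4,9.8],
    [0.4,0.4,10.2],
    [0.4,0.4,10.4],
    [0.4,0.4,10.5],
    [0.4,0.4,10.5],
    [0.4,0.4,10.5],
  ],
  roll=[0,0,0,0,0,0,0,0,0,0],
)

```text
time: 5.6
position: [0.5909, -0.2671, 0.0245]
tool_rot: [3.14, 0.075, 0.002]
ft_force: [-0.6, -0.4, -2.9]
grip_width: 0.147
grip_force: 40.0
```

Call:
move_arm(
  slide=[
    [0,0,0.1],
    [0,0,0.2],
    [0,0,0.25],
    [0,0,0.25],
  ],
  roll=[0,0,0,0],
)

```text
time: 6.0
position: [0.5907, -0.267, 0.0226]
tool_rot: [3.14, 0.075, 0.001]
ft_force: [-2.7, 1.0, 5.6]
grip_width: 0.149
grip_force: 40.0
```

Call:
move_arm(
  slide=[
    [0,0,0],
    [0,0,0],
    [0,0,0],
    [0,0,0],
    [0,0,-3],
    [0,0,-8],
    [0,0,-13],
    [0,0,-17],
    [0,0,-17],
  ],
  roll=[0,0,0,0,0,0,0,0,0],
  gripper=3,
)

```text
time: 6.9
position: [0.5942, -0.268, 0.1989]
tool_rot: [3.135, 0.075, 0.018]
ft_force: [0.7, -1.2, 0.4]
grip_width: 0.345
grip_force: 0.0
```

```bash
python3 - <<'E'
from lib import *
to(.4535,.0005,.20,-1.524)
E
```

```text
slide [-12.77 -27.49  -0.42] roll 0.001 alt -3.141 q7 -1.23 tilt [ 0.012 -0.005 -1.   ] yaw -1.523
```

Call:
move_arm(
  slide=[
    [-12.8,-27.5,0],
    [-12.8,-27.5,0],
    [-12.8,-27.5,0],
    [-12.8,-27.5,0],
    [-12.8,-27.5,0],
    [-12.8,-27.5,0],
    [-12.8,-27.5,0],
    [-12.8,-27.5,0],
    [-12.8,-27.5,0],
    [-12.8,-27.5,0],
    [-12.8,-27.5,0],
    [-12.8,-27.5,0],
  ],
  roll=[0,0,0,0,0,0,0,0,0,0,0,0],
  gripper=8.7,
)

```text
time: 8.1
position: [0.4496, 0.0011, 0.1908]
tool_rot: [-3.14, -0.073, 0.001]
ft_force: [0.6, -0.5, -0.0]
grip_width: 1.001
grip_force: 0.0
```

```bash
python3 - <<'E'
from lib import *
c,im,(H,S,V)=wrist("w3");n=wpix(c,[.4535,.0005,.084]);print(n)
b=blobs(((H<8)|(H>172))&(S>120),n,90)
P=onplane(c,b,.084,True);print(rect(P),cv2.minEnclosingCircle((P*1000).astype(np.float32)))
to(.4535,.0005,.20)
cv2.imwrite("pics/t3.png",cv2.resize(cams.get_image("top")[100:270,230:400,::-1],None,fx=3.5,fy=3.5))
E
```

```text
(254, 186)
(array([ 0.45728558, -0.00140673]), array([48.51600647, 47.78964996]), np.float64(0.8340091090907737)) ((459.3787536621094, -1.7327380180358887), 26.25657081604004)
slide [ 0.39  0.09 -0.92] roll 0 alt 0.0 q7 -1.54 tilt [-0.  0. -1.] yaw -1.524
```

View pics/w3.png

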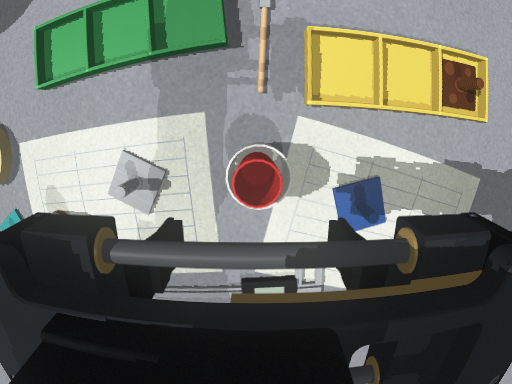

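View pics/t3.png

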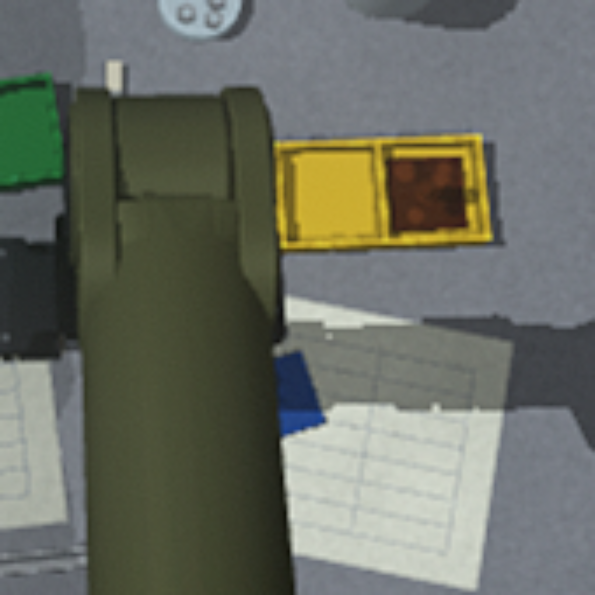

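The wrist view shows the red cup at (257,181) in the white rim at (258,177). The top crop shows the rusty plate lying flat inside the right yellow bay.

Call:
move_arm(
  slide=[
    [0.5,0.1,3],
    [0.5,0.1,7],
    [0.5,0.1,10],
    [0.5,0.1,11.5],
    [0.5,0.1,12.3],
    [0.5,0.1,12.5],
    [0.5,0.1,12.5],
    [0.5,0.1,12.5],
    [0.5,0.1,12.5],
  ],
  roll=[0,0,0,0,0,0,0,0,0],
  gripper=8,
)

```text
time: 9.1
position: [0.4553, 0.0009, 0.067]
tool_rot: [3.14, 0.075, 0.003]
ft_force: [0.4, 0.6, 0.4]
grip_width: 0.916
grip_force: 0.0
```

Call:
move_arm(
  slide=[
    [0,0,0],
    [0,0,0],
    [0,0,0],
    [0,0,0],
    [0,0,0],
    [0,0,0],
    [0,0,0],
  ],
  roll=[0,0,0,0,0,0,0],
  gripper=3.5,
  squeeze=10,
)

```text
time: 9.8
position: [0.4544, 0.001, 0.066]
tool_rot: [3.141, 0.075, -0.0]
ft_force: [0.2, -0.1, 0.7]
grip_width: 0.555
grip_force: 10.0
```

Call:
move_arm(
  slide=[
    [0,0,-1],
    [0,0,-2.5],
    [0,0,-5],
    [0,0,-8],
    [0,0,-11],
    [0,0,-12],
    [0,0,-12],
    [0,0,-12],
  ],
  roll=[0,0,0,0,0,0,0,0],
)

```text
time: 10.6
position: [0.4538, 0.001, 0.1852]
tool_rot: [3.141, 0.075, -0.002]
ft_force: [0.4, 0.2, -0.9]
grip_width: 0.543
grip_force: 10.0
```

```bash
python3 - <<'E'
from lib import *
c,im,_=wrist("w4")
for k in(-1,0,1):
    x,y,a=bay("green",k);print(k,x,y);to(x,y,.16,a+np.pi/2)
E
```

```text
-1 0.6388616508781797 0.09254432752423392
slide [18.97 -8.26  2.42] roll -0.108 alt 3.033 q7 -1.55 tilt [-0.002  0.    -1.   ] yaw -1.523
0 0.6255 0.1775
slide [ 18.04 -16.81   2.43] roll -0.108 alt 3.033 q7 -1.55 tilt [-0.002  0.    -1.   ] yaw -1.523
1 0.6121383491218202 0.26245567247576607
slide [ 17.11 -25.36   2.43] roll -0.108 alt 3.033 q7 -1.55 tilt [-0.002  0.    -1.   ] yaw -1.523
```

View pics/w4.png

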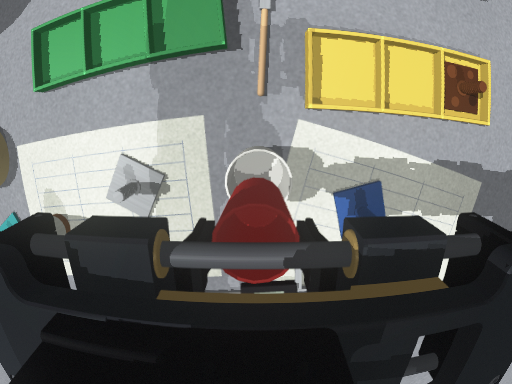

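The red cup is lifted clear, hanging at (257,230). The white cup stayed standing, its rim around (258,178).

Call:
move_arm(
  slide=[
    [19,-8.3,0],
    [19,-8.3,0],
    [19,-8.3,0],
    [19,-8.3,1],
    [19,-8.3,2.4],
    [19,-8.3,2.4],
    [19,-8.3,2.4],
    [19,-8.3,2.4],
  ],
  roll=[0,-0.05,-0.1,-0.1,-0.1,-0.1,-0.1,-0.1],
)

```text
time: 11.45
position: [0.6394, 0.092, 0.1625]
tool_rot: [3.132, 0.231, -0.0]
ft_force: [0.6, -0.4, -1.0]
grip_width: 0.549
grip_force: 10.0
```

```bash
python3 - <<'E'
from lib import *
x,y,a=bay("green",-1);to(x,y,.066,a+np.pi/2)
T=cams.get_image("top")[...,::-1];H,S,V=cv2.split(cv2.cvtColor(T,cv2.COLOR_BGR2HSV))
c,im,(H,S,V)=wrist("w5")
E
```

```text
slide [-0.04 -0.07  9.65] roll -0.009 alt 3.133 q7 -1.78 tilt [ 0.    -0.001 -1.   ] yaw -1.424
```

View pics/w5.png

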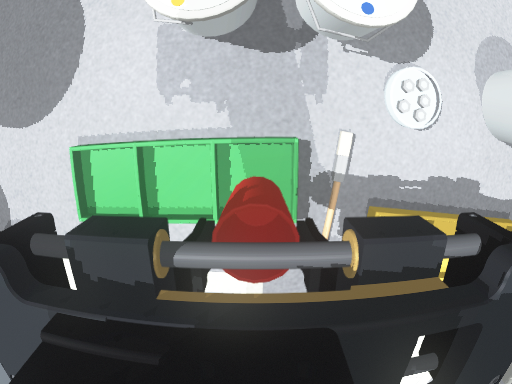

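The green tray's rim corners are at (72,147), (299,138) and (80,222), with the red cup held above its right bay.

```bash
python3 - <<'E'
from lib import *
c=cams.get_calibration("wrist")
print(onplane(c,[(72.,147),(299,138),(80,222)],.022,True))
(x,y),a=TRAY["green"];R=np.array([[np.cos(a),-np.sin(a)],[np.sin(a),np.cos(a)]])
print((R@np.array([[.046,.132],[.046,-.132],[-.046,.132]]).T).T+[x,y])
E
```

```text
[[0.65194158 0.30830748]
 [0.69274623 0.05301877]
 [0.56011926 0.29717944]]
[[0.65043283 0.31504401]
 [0.69144999 0.05424985]
 [0.55955001 0.30075015]]
```

Call:
move_arm(
  slide=[
    [0,-0.1,3],
    [0,-0.1,6],
    [0,-0.1,8],
    [0,-0.1,8.9],
    [0,-0.1,9.3],
    [0,-0.1,9.4],
    [0,-0.1,9.5],
    [0,-0.1,9.5],
  ],
  roll=[0,0,0,0,0,0,0,0],
)

```text
time: 12.35
position: [0.6407, 0.0941, 0.0681]
tool_rot: [3.133, 0.232, 0.003]
ft_force: [-0.3, -0.8, -1.2]
grip_width: 0.542
grip_force: 10.0
```

Call:
move_arm(
  slide=[
    [0,0,0.1],
    [0,0,0.15],
    [0,0,0.15],
  ],
  roll=[0,0,0],
)

```text
time: 12.65
position: [0.6407, 0.094, 0.0661]
tool_rot: [3.133, 0.232, 0.002]
ft_force: [-0.2, 0.4, 2.5]
grip_width: 0.546
grip_force: 10.0
```

Call:
move_arm(
  slide=[
    [0,0,0],
    [0,0,0],
    [0,0,0],
    [0,0,0],
    [0,0,-2],
    [0,0,-6],
    [0,0,-10],
    [0,0,-13],
    [0,0,-13],
    [0,0,-13],
  ],
  roll=[0,0,0,0,0,0,0,0,0,0],
  gripper=7,
)

```text
time: 13.65
position: [0.6403, 0.0941, 0.1961]
tool_rot: [3.133, 0.232, 0.002]
ft_force: [0.1, -0.5, -0.9]
grip_width: 0.804
grip_force: 0.0
```

```bash
python3 - <<'E'
from lib import *
to(.4555,.000,.19,.0465+np.pi/2)
E
```

```text
slide [-19.67   6.58   0.59] roll 0.101 alt -3.04 q7 -1.77 tilt [ 0.001 -0.    -1.   ] yaw -1.423
```

Call:
move_arm(
  slide=[
    [-19.7,6.6,0],
    [-19.7,6.6,0],
    [-19.7,6.6,0],
    [-19.7,6.6,0],
    [-19.7,6.6,0],
    [-19.7,6.6,0.5],
    [-19.7,6.6,0.5],
    [-19.7,6.6,0.5],
    [-19.7,6.6,0.5],
  ],
  roll=[0.1,0.1,0.1,0.1,0.1,0.1,0.1,0.1,0.1],
  gripper=8.7,
)

```text
time: 14.55
position: [0.4558, 0.0008, 0.1902]
tool_rot: [-3.139, -0.078, 0.001]
ft_force: [0.5, -0.7, -0.4]
grip_width: 1.0
grip_force: 0.0
```

```bash
python3 - <<'E'
from lib import *
c,im,(H,S,V)=wrist("w6")
b=blobs(((H<8)|(H>172))&(S>120));print("red px",b.mean(0));P=onplane(c,b,.084,True);print(rect(P))
n=wpix(c,[.4555,0,.06]);print(n)
cv2.imwrite("pics/w6c.png",cv2.resize(im[:240],None,fx=1.5,fy=1.5))
to(.4555,.000,.045)
E
```

```text
red px [175.10791   12.266187]
(array([0.61812738, 0.08610977]), array([60.6699295 , 34.99502945]), np.float64(1.4915809996446532))
(254, 184)
slide [-0.02  0.08 14.53] roll 0 alt 0.0 q7 -1.54 tilt [-0.001  0.001 -1.   ] yaw -1.521
```

View pics/w6c.png

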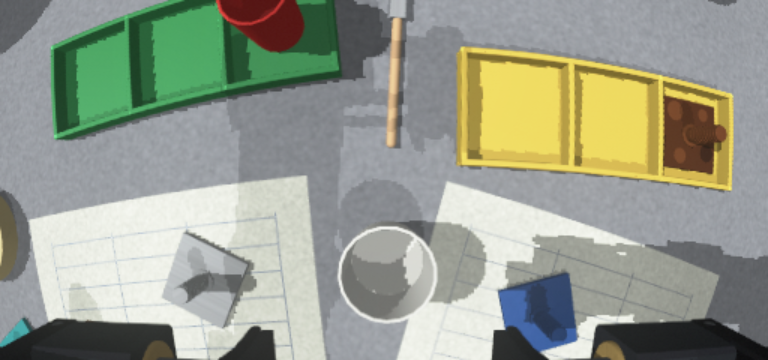

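The view shows the red cup standing in the green bay and the white cup's rim centred at crop (388,274), i.e. wrist (258.7,182.7). The steel plate's corners in the crop are (187,232), (253,263), (224,327) and (163,297).

```bash
python3 - <<'E'
from lib import *
c=cams.get_calibration("wrist")
print(onplane(c,np.array([[388,274],[339,274],[437,274]])/1.5,.06,True))
print(rect(onplane(c,np.array([(187,232),(253,263),(224,327),(163,297)])/1.5,.006,True)))
E
```

```text
[[ 0.45781597 -0.00404592]
 [ 0.45616981  0.02886807]
 [ 0.45954471 -0.03702789]]
(array([0.4326951 , 0.14781567]), array([66.96317291, 63.5395813 ]), np.float64(-0.4390833584046341))
```

Call:
move_arm(
  slide=[
    [0,0.2,3],
    [0,0.2,7],
    [0,0.2,10],
    [0,0.2,12],
    [0,0.2,13.5],
    [0,0.2,14.7],
    [0,0.2,15.4],
    [0,0.2,15.6],
    [0,0.2,15.6],
  ],
  roll=[0,0,0,0,0,0,0,0,0],
)

```text
time: 15.5
position: [0.4554, -0.0022, 0.0347]
tool_rot: [-3.141, -0.075, -0.001]
ft_force: [-0.1, 0.1, 0.3]
grip_width: 0.996
grip_force: 0.0
```

Call:
move_arm(
  slide=[
    [0,0,0],
    [0,0,0],
    [0,0,0],
    [0,0,0],
    [0,0,0],
    [0,0,0],
  ],
  roll=[0,0,0,0,0,0],
  gripper=5.5,
)

```text
time: 16.1
position: [0.4554, -0.0024, 0.035]
tool_rot: [3.14, 0.075, 0.001]
ft_force: [0.1, -0.9, 4.4]
grip_width: 0.775
grip_force: 9.9
```

Call:
move_arm(
  slide=[
    [0,0,-1],
    [0,0,-3],
    [0,0,-7],
    [0,0,-9],
    [0,0,-9],
  ],
  roll=[0,0,0,0,0],
)

```text
time: 16.6
position: [0.4574, -0.0022, 0.128]
tool_rot: [3.139, 0.075, 0.01]
ft_force: [0.6, -0.8, -0.8]
grip_width: 0.774
grip_force: 10.0
```

```bash
python3 - <<'E'
from lib import *
for k in(0,1):
    x,y,a=bay("yellow",k);to(x,y,.10,a+np.pi/2)
E
```

```text
slide [11.98 18.57  2.9 ] roll 0.001 alt -3.14 q7 -1.57 tilt [ 0.006 -0.001 -1.   ] yaw -1.523
slide [12.    9.97  2.89] roll 0.001 alt -3.14 q7 -1.57 tilt [ 0.006 -0.001 -1.   ] yaw -1.523
```

Call:
move_arm(
  slide=[
    [12,18.6,0],
    [12,18.6,0],
    [12,18.6,0],
    [12,18.6,0],
    [12,18.6,0],
    [12,18.6,1],
    [12,18.6,2.9],
    [12,18.6,2.9],
    [12,18.6,2.9],
  ],
  roll=[0,0,0,0,0,0,0,0,0],
)

```text
time: 17.5
position: [0.5827, -0.181, 0.0946]
tool_rot: [-3.14, -0.077, 0.004]
ft_force: [0.1, 0.6, 0.1]
grip_width: 0.779
grip_force: 10.0
```

```bash
python3 - <<'E'
from lib import *
x,y,a=bay("yellow",0);to(x,y,.039,a+np.pi/2)
E
```

```text
slide [0.35 0.12 5.56] roll 0.003 alt -3.139 q7 -1.4 tilt [-0.002  0.001 -1.   ] yaw -1.522
```

Call:
move_arm(
  slide=[
    [0.3,0.1,1],
    [0.3,0.1,3],
    [0.3,0.1,4.3],
    [0.3,0.1,4.9],
    [0.3,0.1,5.2],
    [0.3,0.1,5.3],
    [0.3,0.1,5.3],
    [0.3,0.1,5.3],
  ],
  roll=[0,0,0,0,0,0,0,0],
)

```text
time: 18.3
position: [0.5873, -0.1834, 0.0432]
tool_rot: [3.14, 0.075, 0.002]
ft_force: [1.2, 0.2, 0.2]
grip_width: 0.773
grip_force: 10.0
```

```bash
python3 - <<'E'
from lib import *
x,y,a=bay("yellow",0);to(x,y,.039,a+np.pi/2);print(monitor.get_state()["position"])
E
```

```text
slide [-0.11 -0.14  0.42] roll 0.001 alt -3.14 q7 -1.42 tilt [ 0.001 -0.001 -1.   ] yaw -1.523
[ 0.58734085 -0.18336483  0.04322846]
```

Call:
move_arm(
  slide=[
    [-0.1,-0.1,0.2],
    [-0.1,-0.1,0.35],
    [-0.1,-0.1,0.45],
    [-0.1,-0.1,0.45],
  ],
  roll=[0,0,0,0],
)

```text
time: 18.7
position: [0.5858, -0.1822, 0.039]
tool_rot: [3.14, 0.075, -0.0]
ft_force: [-2.8, 1.0, 5.3]
grip_width: 0.777
grip_force: 9.9
```

Call:
move_arm(
  slide=[
    [0,0,0],
    [0,0,0],
    [0,0,0],
    [0,0,0],
    [0,0,-2],
    [0,0,-6],
    [0,0,-11],
    [0,0,-15],
    [0,0,-15],
  ],
  roll=[0,0,0,0,0,0,0,0,0],
  gripper=8.5,
)

```text
time: 19.6
position: [0.5898, -0.1829, 0.1952]
tool_rot: [3.136, 0.075, 0.018]
ft_force: [-0.0, -0.9, -0.1]
grip_width: 0.978
grip_force: 0.0
```

```bash
python3 - <<'E'
from lib import *
to(.365,.280,.20,.0465+np.pi/2)
E
```

```text
slide [-20.23 -47.31  -0.92] roll 0.001 alt -3.14 q7 -1.37 tilt [ 0.012 -0.004 -1.   ] yaw -1.523
```

Call:
move_arm(
  slide=[
    [-20,-47.3,0],
    [-20,-47.3,0],
    [-20,-47.3,0],
    [-20,-47.3,0],
    [-20,-47.3,0],
    [-20,-47.3,0],
    [-20,-47.3,0],
    [-20,-47.3,0],
    [-20,-47.3,0],
    [-20,-47.3,0],
    [-20,-47.3,0],
    [-20,-47.3,0],
    [-20,-47.3,0],
    [-20,-47.3,0],
    [-20,-47.3,0],
    [-20,-47.3,0],
  ],
  roll=[0,0,0,0,0,0,0,0,0,0,0,0,0,0,0,0],
)

```text
time: 21.2
position: [0.364, 0.2797, 0.1879]
tool_rot: [3.141, 0.072, -0.0]
ft_force: [0.4, 0.3, 0.3]
grip_width: 0.979
grip_force: 0.0
```

```bash
python3 - <<'E'
from lib import *
c,im,(H,S,V)=wrist("w7")
n=wpix(c,[.364,.282,.09]);print(n)
cv2.imwrite("pics/w7c.png",cv2.resize(im[60:260,100:400],None,fx=2.5,fy=2.5))
to(.365,.282,.05)
T=cams.get_image("top")[...,::-1];cv2.imwrite("pics/t7.png",T)
E
```

```text
(250, 192)
slide [ 0.12 -0.21 13.79] roll 0 alt 0.0 q7 -2.18 tilt [-0. -0. -1.] yaw -1.525
```

View pics/w7c.png

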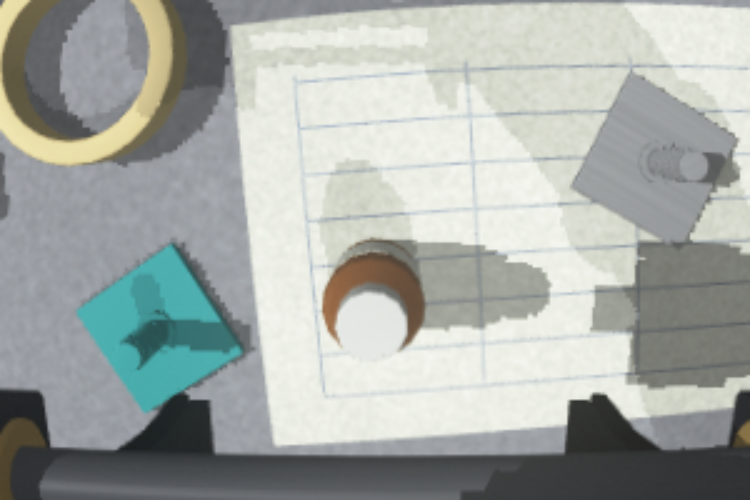

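The crop shows the bottle cap at (372,323), i.e. wrist (248.8,189.2). The turquoise plate is to its left at (160,325) and the steel plate at (655,155), both clear of the fingers.

```bash
python3 - <<'E'
from lib import *
c=cams.get_calibration("wrist")
print(onplane(c,np.array([[372,323]])/2.5+[100,60],.09,True))
k=np.array([(632,72),(738,138),(680,243),(572,188)])/2.5+[100,60]
print(rect(onplane(c,k,.006,True)))
to(.366,.281,.026)
E
```

```text
[[0.36681343 0.28453581]]
(array([0.43201111, 0.15240511]), array([64.73123169, 63.52548218]), np.float64(1.16609304648264))
slide [ 0.23 -0.08 16.2 ] roll 0 alt 0.0 q7 -2.18 tilt [-0. -0. -1.] yaw -1.524
```

Call:
move_arm(
  slide=[
    [0.1,-0.5,1],
    [0.1,-0.5,4],
    [0.1,-0.5,8],
    [0.1,-0.5,11],
    [0.1,-0.5,13.5],
    [0.1,-0.5,15.2],
    [0.1,-0.5,16],
    [0.1,-0.5,16.1],
    [0.1,-0.5,16.1],
  ],
  roll=[0,0,0,0,0,0,0,0,0],
  gripper=7,
)

```text
time: 22.2
position: [0.3644, 0.2862, 0.0273]
tool_rot: [-3.14, -0.075, -0.001]
ft_force: [-0.2, 0.2, 0.1]
grip_width: 0.804
grip_force: 0.0
```

Call:
move_arm(
  slide=[
    [0,0,0],
    [0,0,0],
    [0,0,0],
    [0,0,0],
    [0,0,0],
    [0,0,0],
    [0,0,0],
  ],
  roll=[0,0,0,0,0,0,0],
  gripper=3,
  squeeze=20,
)

```text
time: 22.9
position: [0.3644, 0.2857, 0.0273]
tool_rot: [3.141, 0.075, 0.001]
ft_force: [-0.1, -1.6, 4.0]
grip_width: 0.479
grip_force: 20.0
```

Call:
move_arm(
  slide=[
    [0,0,-1],
    [0,0,-3],
    [0,0,-7],
    [0,0,-11],
    [0,0,-14],
    [0,0,-14],
  ],
  roll=[0,0,0,0,0,0],
)

```text
time: 23.5
position: [0.3664, 0.2876, 0.1713]
tool_rot: [-3.138, -0.075, -0.012]
ft_force: [-0.3, 0.9, -1.2]
grip_width: 0.48
grip_force: 20.0
```

```bash
python3 - <<'E'
from lib import *
x,y,a=bay("yellow",1);to(x,y,.16,a+np.pi/2)
E
```

```text
slide [19.71 39.36  1.2 ] roll 0.002 alt -3.14 q7 -2.22 tilt [ 0.008  0.002 -1.   ] yaw -1.523
```

Call:
move_arm(
  slide=[
    [19.7,39.4,0],
    [19.7,39.4,0],
    [19.7,39.4,0],
    [19.7,39.4,0],
    [19.7,39.4,0],
    [19.7,39.4,0],
    [19.7,39.4,0],
    [19.7,39.4,0],
    [19.7,39.4,0],
    [19.7,39.4,0],
    [19.7,39.4,0],
    [19.7,39.4,0],
    [19.7,39.4,0],
    [19.7,39.4,0],
  ],
  roll=[0,0,0,0,0,0,0,0,0,0,0,0,0,0],
)

```text
time: 24.9
position: [0.5795, -0.0971, 0.1672]
tool_rot: [3.14, 0.078, 0.0]
ft_force: [-0.3, -0.3, -0.3]
grip_width: 0.474
grip_force: 20.0
```

```bash
python3 - <<'E'
from lib import *
x,y,a=bay("yellow",1);to(x,y,.0313,a+np.pi/2)
E
```

```text
slide [ 0.27 -0.09 13.59] roll 0.003 alt -3.138 q7 -1.52 tilt [ 0. -0. -1.] yaw -1.521
```

Call:
move_arm(
  slide=[
    [0.3,-0.2,2],
    [0.3,-0.2,6],
    [0.3,-0.2,9.5],
    [0.3,-0.2,12],
    [0.3,-0.2,12.8],
    [0.3,-0.2,13.2],
    [0.3,-0.2,13.3],
    [0.3,-0.2,13.3],
    [0.3,-0.2,13.3],
  ],
  roll=[0,0,0,0,0,0,0,0,0],
)

```text
time: 25.8
position: [0.5837, -0.0965, 0.0355]
tool_rot: [3.14, 0.075, 0.004]
ft_force: [1.0, -0.3, -1.9]
grip_width: 0.481
grip_force: 20.0
```

Call:
move_arm(
  slide=[
    [0,0,0.2],
    [0,0,0.3],
    [0,0,0.35],
    [0,0,0.4],
    [0,0,0.4],
  ],
  roll=[0,0,0,0,0],
)

```text
time: 26.3
position: [0.583, -0.0965, 0.0313]
tool_rot: [3.14, 0.075, 0.0]
ft_force: [-3.4, -0.8, 7.1]
grip_width: 0.475
grip_force: 20.0
```

Contact; release and leave.

Call:
move_arm(
  slide=[
    [0,0,0],
    [0,0,0],
    [0,0,0],
    [0,0,-2],
    [0,0,-6],
    [0,0,-11],
    [0,0,-15],
    [0,0,-15],
  ],
  roll=[0,0,0,0,0,0,0,0],
  gripper=5.2,
)

```text
time: 27.1
position: [0.5867, -0.0963, 0.1867]
tool_rot: [3.138, 0.075, 0.018]
ft_force: [-0.5, -0.6, 0.2]
grip_width: 0.592
grip_force: 0.0
```

```bash
python3 - <<'E'
from lib import *
to(.432,.150,.12,1.155)
E
```

```text
slide [-14.34 -25.37   6.43] roll 0.464 alt -2.678 q7 -1.53 tilt [ 0.011 -0.003 -1.   ] yaw -1.523
```

Call:
move_arm(
  slide=[
    [-14.3,-25.4,0],
    [-14.3,-25.4,0],
    [-14.3,-25.4,0],
    [-14.3,-25.4,0],
    [-14.3,-25.4,2],
    [-14.3,-25.4,6.4],
    [-14.3,-25.4,6.4],
    [-14.3,-25.4,6.4],
    [-14.3,-25.4,6.4],
    [-14.3,-25.4,6.4],
    [-14.3,-25.4,6.4],
  ],
  roll=[0.1,0.2,0.3,0.46,0.46,0.46,0.46,0.46,0.46,0.46,0.46],
  gripper=6,
)

```text
time: 28.2
position: [0.4291, 0.1498, 0.1169]
tool_rot: [-3.074, 0.646, -0.002]
ft_force: [-0.4, 0.6, 0.4]
grip_width: 0.691
grip_force: 0.0
```

```bash
python3 - <<'E'
from lib import *
to(.432,.150,.018,1.155)
T=cams.get_image("top")[...,::-1];cv2.imwrite("pics/t8.png",cv2.resize(T[100:270,230:400],None,fx=3.5,fy=3.5))
E
```

```text
slide [ 0.24 -0.13  9.89] roll 0.001 alt -3.14 q7 -2.38 tilt [ 0.002  0.    -1.   ] yaw -1.985
```

Call:
move_arm(
  slide=[
    [0.2,-0.1,2],
    [0.2,-0.1,5],
    [0.2,-0.1,7.5],
    [0.2,-0.1,9],
    [0.2,-0.1,9.8],
    [0.2,-0.1,9.9],
    [0.2,-0.1,9.9],
  ],
  roll=[0,0,0,0,0,0,0],
)

```text
time: 28.95
position: [0.4306, 0.1507, 0.0176]
tool_rot: [-3.075, 0.643, -0.001]
ft_force: [1.0, 1.0, -0.5]
grip_width: 0.687
grip_force: 0.0
```

Call:
move_arm(
  slide=[
    [0,0,0],
    [0,0,0],
    [0,0,0],
    [0,0,0],
    [0,0,0],
    [0,0,0],
    [0,0,0],
    [0,0,0],
  ],
  roll=[0,0,0,0,0,0,0,0],
  gripper=0,
  squeeze=40,
)

```text
time: 29.75
position: [0.4301, 0.151, 0.0171]
tool_rot: [-3.075, 0.643, -0.0]
ft_force: [-0.2, 2.0, -0.5]
grip_width: 0.151
grip_force: 40.0
```

Call:
move_arm(
  slide=[
    [0,0,-2],
    [0,0,-5],
    [0,0,-9],
    [0,0,-13],
    [0,0,-13],
  ],
  roll=[0,0,0,0,0],
)

```text
time: 30.25
position: [0.4332, 0.1517, 0.1517]
tool_rot: [-3.073, 0.643, -0.014]
ft_force: [0.4, 0.3, -2.9]
grip_width: 0.149
grip_force: 40.0
```

```bash
python3 - <<'E'
from lib import *
x,y,a=bay("green",1);to(x,y,.13,a+np.pi/2)
E
```

```text
slide [ 11.94 -17.31   2.33] roll -0.568 alt 2.573 q7 -2.36 tilt [ 0.009  0.    -1.   ] yaw -1.983
```

Call:
move_arm(
  slide=[
    [11.9,-17.3,0],
    [11.9,-17.3,0],
    [11.9,-17.3,0],
    [11.9,-17.3,1.8],
    [11.9,-17.3,1.8],
    [11.9,-17.3,1.8],
    [11.9,-17.3,1.8],
    [11.9,-17.3,1.8],
    [11.9,-17.3,1.8],
    [11.9,-17.3,1.8],
  ],
  roll=[-0.56,-0.56,-0.56,-0.56,-0.56,-0.56,-0.56,-0.56,-0.56,-0.56],
)

```text
time: 31.25
position: [0.6082, 0.2608, 0.1302]
tool_rot: [3.132, 0.231, 0.003]
ft_force: [-0.6, 0.6, -2.2]
grip_width: 0.147
grip_force: 40.0
```

```bash
python3 - <<'E'
from lib import *
x,y,a=bay("green",1);to(x,y,.0211,a+np.pi/2)
c,im,_=wrist("w9");cv2.imwrite("pics/w9c.png",cv2.resize(im[100:270,100:400],None,fx=2.5,fy=2.5))
E
```

```text
slide [ 0.39 -0.12 10.91] roll -0.009 alt 3.133 q7 -2.15 tilt [ 0.002 -0.001 -1.   ] yaw -1.424
```

View pics/w9c.png

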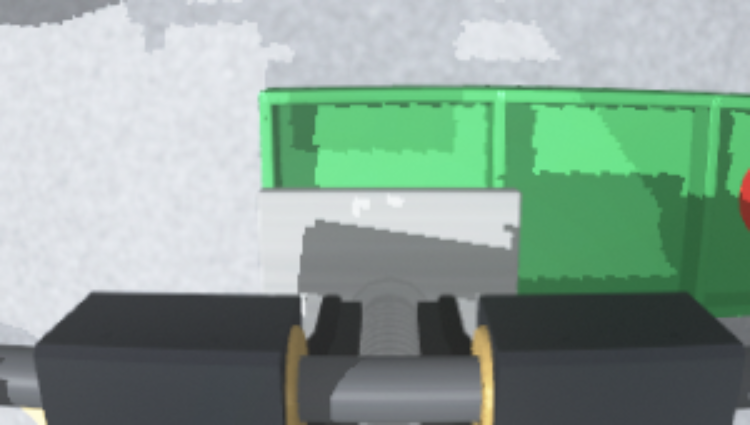

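The steel plate hangs square over the left green bay (bay x 272 to 492, plate 260 to 520 in the crop).

Call:
move_arm(
  slide=[
    [0.4,-0.1,1],
    [0.4,-0.1,4],
    [0.4,-0.1,7],
    [0.4,-0.1,9],
    [0.4,-0.1,10],
    [0.4,-0.1,10.5],
    [0.4,-0.1,10.6],
    [0.4,-0.1,10.6],
    [0.4,-0.1,10.6],
  ],
  roll=[0,0,0,0,0,0,0,0,0],
)

```text
time: 32.2
position: [0.6129, 0.2636, 0.0243]
tool_rot: [-3.132, -0.232, -0.003]
ft_force: [0.3, -0.0, -3.1]
grip_width: 0.15
grip_force: 40.0
```

Call:
move_arm(
  slide=[
    [0,0,0.1],
    [0,0,0.2],
    [0,0,0.25],
    [0,0,0.25],
  ],
  roll=[0,0,0,0],
)

```text
time: 32.6
position: [0.6124, 0.2631, 0.0212]
tool_rot: [3.133, 0.232, 0.001]
ft_force: [-1.2, -0.3, 2.1]
grip_width: 0.147
grip_force: 40.0
```

Call:
move_arm(
  slide=[
    [0,0,0],
    [0,0,0],
    [0,0,0],
    [0,0,0],
    [0,0,-3],
    [0,0,-8],
    [0,0,-13],
    [0,0,-17],
    [-10,-10,-17],
    [-12,-15,-17],
    [-12,-20,-17],
    [-12,-20,-17],
    [-12,-20,-17],
    [-12,-20,-17],
  ],
  roll=[0,0,0,0,0,0,0,0,0,0,0,0,0,0],
  gripper=3,
)

```text
time: 34.0
position: [0.4574, 0.4497, 0.1912]
tool_rot: [-3.127, -0.249, 0.003]
ft_force: [-0.6, -0.5, -0.7]
grip_width: 0.345
grip_force: 0.0
```

```bash
python3 - <<'E'
from lib import *
T=cams.get_image("top")[110:260,130:400,::-1];S=cams.get_image("scene")[120:310,120:400,::-1]
a=cv2.resize(T,(540,300),interpolation=2);b=cv2.resize(S,(442,300),interpolation=2)
v=np.zeros((600,540,3),np.uint8);v[:300]=a;v[300:,:442]=b;cv2.imwrite("pics/fin.png",v)
E
```

```text
(no output)
```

View pics/fin.png

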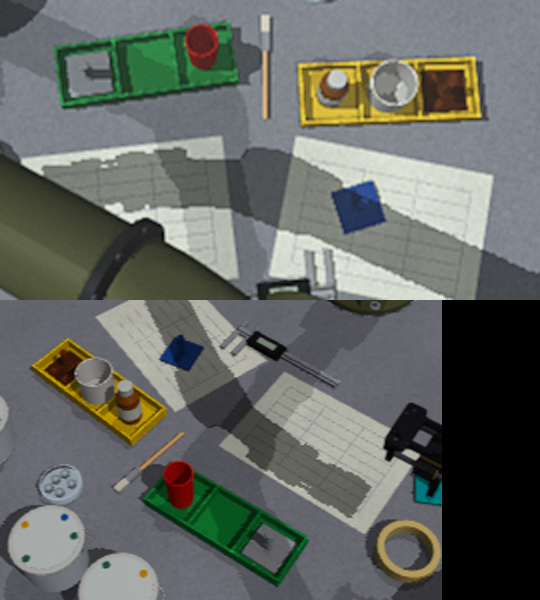

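All five items stand upright in their own bays: steel plate (90,73) and red cup (202,46) in the green tray; bottle (333,88), white cup (393,85) and rusty plate (445,92) in the yellow tray. The blue plate is unmoved.

```bash
python3 -c "
from bench import workorder
print(workorder.close_job())"
```

```text
the job is handed in; nothing more can be done
None
```

Both kits are made up and the job is handed in at about 34 s: all five items stand upright in their own bays and the blue plate was not moved; the hand-in returned no verdict.

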